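# Let the plate lift down on its hand winch

## Task

The tray of plates on the small plate lift is held up by the winch's ratchet. Throw the pawl lever right over to its far stop, wind the crank up just enough for the pawl to spring out of the teeth, then keep hold of the crank and let it turn back slowly under the load until the tray sits on its rubber-topped rest, laid down gently and not pressed into it. Let go of the crank with the tray resting there and the pawl still out; work only by the winch, do not touch the tray or plates, and leave the other things on the counter as they are.

Things in the scene. Friction and masses are not known exactly. Their poses are not given: they have to be found in the camera images.
- lift: Fixed frame of the plate lift: white base plate 240 x 170 mm with a round gear case. Origin on the counter, under the upright crank axis; z up. In its frame the mast (300 mm tall, 40 x 24 mm) stands at y = +185 mm, the tray hangs beyond it; pawl and lever are on the -x side. All winch parts turn about upright axes.
- winch_axis (a point): Point on the upright crank axis, 143 mm above the counter. The spindle there is 20 mm across and ends 124 mm above the counter. Nothing but the pawl, or a hand on the knob, holds the crank: if let go with the pawl out, it runs away.
- crank (a joint): Turn of crank and ratchet wheel (rad), 0 at the start, a tooth resting hard on the pawl. It grows clockwise seen from above, the way the load pulls (5 to 10 N at the knob); the tray sinks 30 mm per rad. Negative: wound up. 12 teeth, 0.52 rad each. 2.4 to 4.4 rad must be let back, depending on the rest.
- knob_mid (a point): Grip point of the crank's knob, an upright dark wooden cylinder 26 mm across, 119 to 169 mm above the counter, 65 mm from the crank axis, free to spin, so a gripper can keep its orientation all round. This point: on its axis, 147 mm up. The crank arm below it has its top at 118 mm. The knob starts at 60 degrees from the lift's +x towards +y.
- pawl_nose (a point): Tip of the pawl (round, 6 mm across, 68 mm above the counter), a 50 mm finger on the lever's pivot; 40 mm from the crank axis in the teeth, about 59 mm fully out, clear of them beyond 52 mm. With the lever thrown a spring pulls it out, but the loaded hooked tooth traps it until the crank has been wound up a little (0.05 to 0.2 rad).
- lever (a joint): Turn of the pawl lever (rad): 0 = pawl pressed in, 0.9 = far stop, pawl pulled out. It grows clockwise seen from above and stays where it is left; moving it takes about 3 to 4 N at the pin. Its pivot is at x = -64 mm, y = 0 in the lift frame. It starts between 0 and 0.04.
- pin (a point): Middle of the upright steel pin at the end of the pawl lever: 12 mm across, 82 to 110 mm above the counter (this point at 95.5 mm), 50 mm from the lever's pivot. At lever 0 it lies from the pivot at 204 degrees from the lift's +x (towards +y), at the far stop at 152 degrees, so it moves about 44 mm towards the lift's +y.
- tray: Square aluminium tray 170 x 170 mm with a stack of white plates, on the carriage at the mast, moved by the crank. Origin at the centre of its underside, 170 mm above the counter at the start. It weighs 1.2 to 2.1 kg.
- rest: Fixed foot 44 mm across under the tray's centre, origin 10 mm above the counter. It carries a rubber-topped screw head, set differently each time and not measured: its top is 44 to 96 mm above the counter. As the tray lands the rubber gives (8 N/mm) and the pull on the knob fades to nothing within about 0.1 rad; turning on presses the tray into the rest.
- blue_goblet: dark blue stemmed goblet, 68 mm across, 130 mm tall; a bystander, loose. Origin at the centre of its underside.
- small_glass: small clear stemmed glass, 54 mm across, 104 mm tall; a bystander, loose. Origin at the centre of its underside.
- pepper_mill: turned dark wooden pepper mill, 56 mm across, 152 mm tall; a bystander, loose. Origin at the centre of its underside.
- mug: blue mug, 76 mm across, 85 mm tall, handle on its own +y side; a bystander, loose. Origin at the centre of its underside.
- jar: brown glass jar with metal cap, 70 mm across, 100 mm tall; a bystander, loose. Origin at the centre of its underside.
- bowl: white bowl, 120 mm across, 55 mm tall; a bystander, loose. Origin at the centre of its underside.
- coaster_block: square block of cork coasters, 95 x 95 x 30 mm; a bystander, loose. Origin at the centre of its underside.

How it is judged:
By the outcome, as a careful person would: the job done as asked, in the order asked, and still so for the second after the job is handed in, with the robot touching nothing.
It also fails if it takes over 72 s, if anything falls off the work surface, if the arm or the gripper's body presses on something with over 40 N, if the wrist force passes 120 N, or if a joint passes its speed limit or range.

## Robot

A 7-joint arm with a two-finger parallel gripper is mounted at the origin on the work surface. World frame = base frame: x ahead of the robot, y to its left, z up, the work surface at z = 0. Lengths are in mm, angles in rad, forces in N, time in s.
With the tool pointing down it reaches from about 425 to 975 mm from the base axis. Payload 16.7 kg.
Tool frame: the origin (TCP) lies at the very end of the fingers, on their centre line; the grasp point (between the pads) lies 19 mm behind it; z points along the fingers, y is the line along which they close (so a half turn about z gives the same grasp; the last joint's range is limited). The gripper opens to 85 mm and grips with 20 to 120 N. Pads are 22 mm wide; open, the fingers measure 114 mm over their backs; the gripper's body (76 mm by 85 mm) begins 54 mm behind the grasp point. The pads swing forward as they close: fully open they stand 13 mm farther back than shut.
Start: joints at [-1.431, 0.426, 0.074, 1.606, -0.034, 1.111, -0.067], TCP at [192.894, 646.814, 231.302] pointing down, gripper open.
Joint ranges: [-2.85, 2.85], [-0.5, 2.14], [-1.23, 1.37], [0.21, 2.46], [-1.02, 4.16], [0.16, 2.05], [-2.73, 2.73]. Speed limits (rad/s): [1.89, 1.89, 2.39, 2.39, 3.01, 3.01, 3.01].

## Interface

Orientations are given as a unit quaternion [x, y, z, w].
In Python, from station import get_obs, eyes, hand_in gives the robot as it stands. The module is installed in compiled form; this text tells all that it offers.
- The arm moves only by the tool carry_out, never from a script. Its argument "commands" is a list of rows, each a list of 3 entries, a list of its own where there are three numbers: the turn, a rotation vector about the tool's x, y, z in degrees, then the shift along the tool's x, y, z in units of 40 mm (1.0 is 40 mm), then the opening, from -1 (shut) to 1 (fully open). In form: [[[ax, ay, az], [dx, dy, dz], claw], ...]. A call has 1 to 12 rows; each row is the pose to reach, as a shift and turn from the pose commanded when the call began, along the tool's axes at that moment; what a row does not reach only later rows make up. A row lasts 1/10 s, in which the tool goes at most 50 mm and 8.59 degrees, less where a joint would pass 70% of its speed; a pose out of reach is approached as far as the arm can. A call with a gripper value outside its range is refused whole. The fingers move at their own pace and stop on an object; "squeeze" is the grip in N (left out, the last holds). Time passes only in rows, so rows that repeat a pose let the fingers close. It gives the time, the measured TCP pose, the force, the opening and the grip force at its end, in the units of the state.
- get_obs(): the state, without advancing time (a new reading comes with each control period).
- eyes.read_camera(name): name is "scene" or "top" or "wrist"; returns the picture (420x560x3 uint8, blue, green, red); there is no depth.
- eyes.calibration(name): a dict with "fx", "fy", "cx", "cy" (pixels), "camera_from_world" (4x4, takes a point from world to camera coordinates). Camera axes: x right, y down, z forward; pixel columns grow to the right and rows downward; lengths in mm; the calibration is good to about 2 mm. A picture is of the moment at which its call begins: read the wrist's pose just before it. calibration takes no time and is no camera call; for the wrist camera it gives the pose at the moment of the call.
- hand_in(): hands the job in; it is judged then, once.
The state is a dict: "time_s": time; "joint_pos": joint angles; "joint_velocities": joint speeds; "joint_efforts": joint torques, N m; "tcp_pos": TCP position; "tcp_rot": TCP orientation; "wrist_force": force on the tool from outside, world axes, zero at the start; "moment": the same for the moment, N m; "grip_width": opening from 0.0 (shut) to 1.0 (fully open); "finger_force": force on a finger pad.
Only numpy, scipy, OpenCV 4.12 (cv2) and the standard library are available. Lean on these libraries where they do the work, as an engineer would, in place of code of your own. Each camera call takes 0.05 s, during which the arm holds its last target. There are 200 camera calls.

## Working session

There is one attempt and no reset: what is moved stays moved. The work goes in short steps, Python scripts to look and compute and a tool call to move; the robot and the scene stay as the last step left them, time stands still between calls to the robot, and variables do not carry over. Pictures are saved under pics/ and viewed, at most 11 in all, crops included, and the job is handed in when it is done.

Besides the shell and the picture viewer there is one more tool, called after "Request:" as a command line: name --argument value ..., lists and objects as JSON in quotes. carry_out: Moves the arm, as the interface text tells. Its arguments: {"type":"object","properties":{"commands":{"type":"array"},"squeeze":{"type":"number"}},"required":["commands"]}

```bash
mkdir -p pics; python3 - <<'E'
from station import get_obs, eyes
import cv2
o=get_obs(); print(o)
for n in("scene","top"):
    cv2.imwrite(f"pics/{n}0.png",eyes.read_camera(n)); print(n,eyes.calibration(n))
E
```

```text
{'time_s': 0.0, 'joint_pos': array([-1.43048981,  0.42677411,  0.07388367,  1.6066135 , -0.03407922,
        1.11080725, -0.06713146]), 'joint_velocities': array([-0.00018013,  0.000743  ,  0.00039049, -0.00058287, -0.00036391,
       -0.00116464, -0.00185049]), 'joint_efforts': array([ 2.66924844e-04, -9.49819636e+01,  3.75971094e+00, -4.63509357e+01,
        1.88941404e-02,  9.95326467e-03,  2.47265768e-05]), 'tcp_pos': array([192.82867218, 646.43814991, 230.58063857]), 'tcp_rot': array([ 1.44438199e-01,  9.89513596e-01, -6.70455557e-04, -2.98866781e-05]), 'wrist_force': array([ 0.10156167, -0.04792984,  0.71314881]), 'moment': array([-0.01559597, -0.01756136, -0.03596046]), 'finger_force': 0.0, 'grip_width': 0.9975552589642236}
scene {'fx': 446.09012965547413, 'fy': 446.09012965547413, 'cx': 280.427729114143, 'cy': 213.12970112657126, 'camera_from_world': array([[-5.01599781e-01,  8.64974983e-01, -1.46948837e-02,
         3.25560971e+02],
       [ 7.20544095e-01,  4.08323045e-01, -5.60435989e-01,
        -3.11755296e+02],
       [-4.78762850e-01, -2.91702881e-01, -8.28067366e-01,
         1.65011028e+03],
       [ 0.00000000e+00,  0.00000000e+00,  0.00000000e+00,
         1.00000000e+00]])}
top {'fx': 469.0846969904076, 'fy': 469.0846969904076, 'cx': 285.74890805624494, 'cy': 209.46223759853888, 'camera_from_world': array([[ 1.09765636e-02, -9.99885087e-01,  1.04559702e-02,
        -8.16169507e+01],
       [-9.80865535e-01, -1.27992352e-02, -1.94265236e-01,
         5.75674545e+02],
       [ 1.94376741e-01, -8.12353605e-03, -9.80893313e-01,
         1.24304828e+03],
       [ 0.00000000e+00,  0.00000000e+00,  0.00000000e+00,
         1.00000000e+00]])}
```

View pics/top0.png

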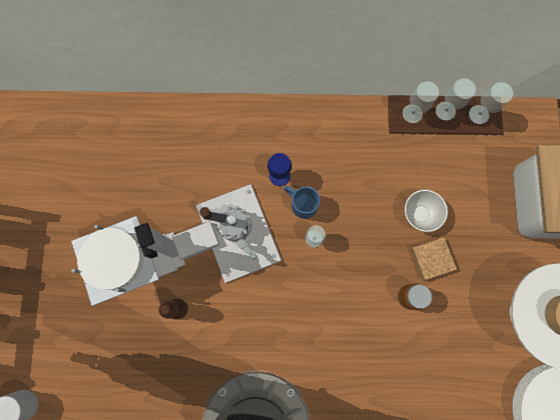

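View pics/scene0.png

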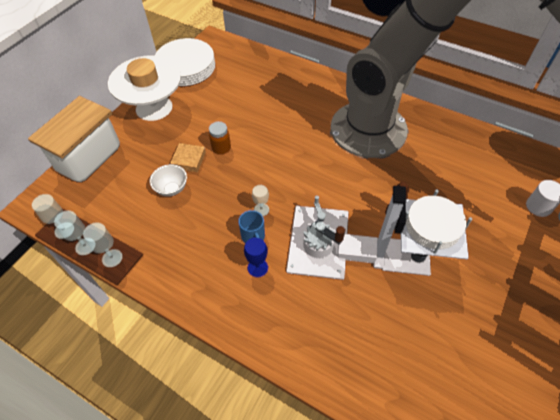

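```bash
python3 - <<'E'
import cv2
a=cv2.imread("pics/top0.png")[170:300,130:300]; b=cv2.imread("pics/scene0.png")[180:290,270:410]
cv2.imwrite("pics/c1.png",cv2.resize(a,None,fx=4.6,fy=4.6,interpolation=cv2.INTER_CUBIC))
cv2.imwrite("pics/c2.png",cv2.resize(b,None,fx=5.4,fy=5.4,interpolation=cv2.INTER_CUBIC))
E
```

```text
(no output)
```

View pics/c1.png

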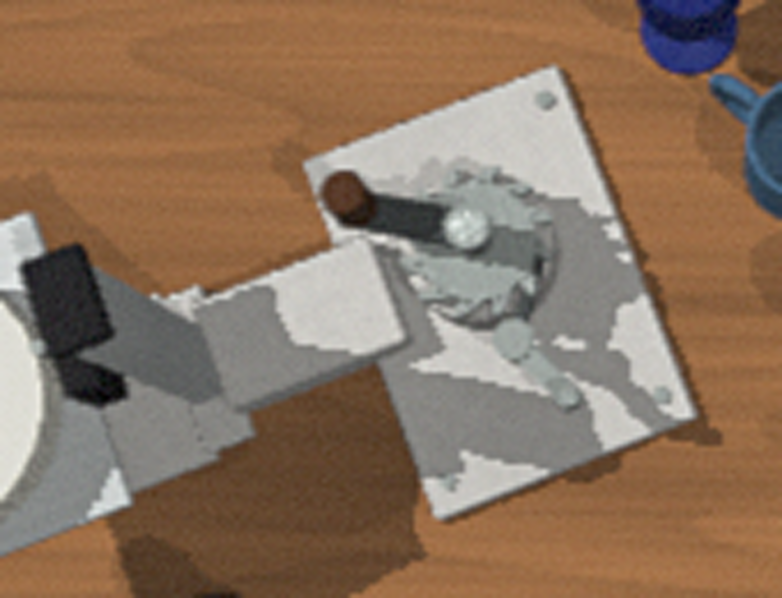

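View pics/c2.png

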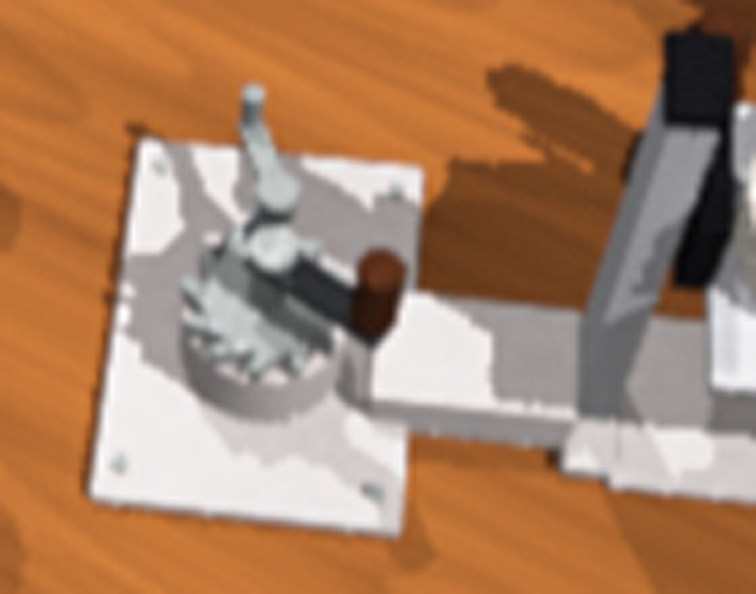

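The top crop shows the knob top at c1 (350,192), spindle top (467,228), pin top (568,389) and plate corners (305,162), (557,67), (697,415), (437,520). In the scene crop the knob top is at c2 (383,266), the spindle (274,244), the pin (252,92) and the corners (140,140), (424,168), (402,535), (92,498).

```bash
cat > h.py <<'E'
import numpy as np
from station import get_obs, eyes
from scipy.spatial.transform import Rotation as R
def proj(c,p):
    q=c["camera_from_world"]@np.append(p,1); return np.array([c["fx"]*q[0]/q[2]+c["cx"],c["fy"]*q[1]/q[2]+c["cy"]])
def lift(P,xyz):
    c,s=np.cos(P[2]),np.sin(P[2]); return np.array([P[0]+c*xyz[0]-s*xyz[1],P[1]+s*xyz[0]+c*xyz[1],xyz[2]])
def pinL(l,z=95.5):
    a=np.radians(204)-l; return np.array([-64+50*np.cos(a),50*np.sin(a),z])
def knobL(q,z=147):
    a=np.radians(60)-q; return np.array([65*np.cos(a),65*np.sin(a),z])
def to_tool(p,o=None):
    o=o or get_obs(); return R.from_quat(o["tcp_rot"]).inv().apply(np.array(p)-o["tcp_pos"])/40
E
python3 - <<'E'
from h import *
from scipy.optimize import least_squares
T,S=eyes.calibration("top"),eyes.calibration("scene")
f=lambda u,s,o:(np.array(u)+.5)/s-.5+np.array(o)
t=lambda *u:f(u,4.6,(130,170)); s=lambda *u:f(u,5.4,(270,180))
pts=[(T,t(350,192),knobL(0,169)),(T,t(467,228),[0,0,124]),(T,t(568,389),pinL(.02,110)),
(S,s(383,266),knobL(0,169)),(S,s(274,244),[0,0,124]),(S,s(252,92),pinL(.02,110))]
tc=[t(305,162),t(557,67),t(697,415),t(437,520)]; sc=[s(402,535),s(92,498),s(140,140),s(424,168)]
cn=[(120,85),(120,-85),(-120,-85),(-120,85)]
def r(p):
    e=[proj(c,lift(p,x))-u for c,u,x in pts]
    for c,l in((T,tc),(S,sc)):
        for u,k in zip(l,cn): e.append((proj(c,lift(p,[k[0]+p[3],k[1]+p[4],p[5]]))-u)*.7)
    return np.concatenate(e)
m=least_squares(r,[500,130,.3,0,0,10],loss="soft_l1"); P=m.x
print(P,m.fun.reshape(-1,2).round(1).tolist())
np.save("P.npy",P[:3])
for x in(knobL(0),pinL(.02),pinL(.9)): print(lift(P,x),to_tool(lift(P,x)))
print(R.from_quat(get_obs()["tcp_rot"]).as_matrix().round(3))
E
```

```text
[ 5.38295731e+02  6.78855021e+01  3.91419246e-01 -2.09051196e+01
  6.88846266e-01  5.90027248e+00] [[-1.7, -0.0], [0.2, -1.0], [0.6, 0.9], [0.1, -0.4], [-0.4, 0.4], [0.1, -0.2], [-0.2, -0.1], [0.0, -0.4], [0.0, 0.4], [-0.0, 0.2], [-0.1, -0.2], [-0.2, -0.1], [0.1, 0.2], [-0.1, 0.3]]
[546.86240447 132.31850693 147.        ] [-12.15489652  -9.78651887   2.10375549]
[443.95447373   7.9412983   95.5       ] [-10.57804515 -13.50005402   3.39533799]
[429.33716941  47.94853131  95.5       ] [ -9.94200945 -12.64602814   3.39431345]
[[-0.958  0.286 -0.   ]
 [ 0.286  0.958 -0.001]
 [-0.    -0.001 -1.   ]]
```

Request:
carry_out --commands '[[[0, 0, 0], [0, 0, -1.2], -0.2], [[0, 0, 0], [0, 0, -2.4], -0.2], [[0, 0, 0], [0, 0, -3], -0.2], [[0, 0, -39], [-10.6, -13.5, -3], -0.2], [[0, 0, -39], [-10.6, -13.5, -3], -0.2], [[0, 0, -39], [-10.6, -13.5, -3], -0.2], [[0, 0, -39], [-10.6, -13.5, -3], -0.2], [[0, 0, -39], [-10.6, -13.5, -3], -0.2], [[0, 0, -39], [-10.6, -13.5, -3], -0.2], [[0, 0, -39], [-10.6, -13.5, -3], -0.2], [[0, 0, -39], [-10.6, -13.5, -3], -0.2], [[0, 0, -39], [-10.6, -13.5, -3], -0.2]]'

```text
time_s: 1.3
tcp_pos: [358.3, 226.1, 351.2]
tcp_rot: [-0.194, 0.981, 0.0, -0.0]
wrist_force: [1.7, -0.1, -1.1]
grip_width: 0.402
finger_force: 0.0
```

```bash
python3 - <<'E'
from h import *
P=np.load("P.npy"); o=get_obs(); print(o["time_s"],o["tcp_pos"],o["joint_pos"].round(2),o["grip_width"],to_tool(lift(P,pinL(.02,88))))
M=R.from_quat(o["tcp_rot"]).as_matrix();print(M.round(3), np.degrees(np.arctan2(M[1,1],M[0,1])),np.degrees(P[2])+90)
E
```

```text
1.3 [358.27938555 226.05638115 351.22987055] [-1.   -0.12  0.26  1.98  0.03  1.28  1.21] 0.4020278711833831 [ 0.09661991 -5.85975525  6.5788804 ]
[[-0.925 -0.381 -0.   ]
 [-0.381  0.925  0.   ]
 [ 0.     0.    -1.   ]] 112.39329014737456 112.42667079120766
```

Request:
carry_out --commands '[[[0, 0, 0], [0.1, -5.86, 1], -0.3], [[0, 0, 0], [0.1, -5.86, 1], -0.3], [[0, 0, 0], [0.1, -5.86, 1], -0.3], [[0, 0, 0], [0.1, -5.86, 1], -0.3], [[0, 0, 0], [0.1, -5.86, 1], -0.3], [[0, 0, 0], [0.1, -5.86, 3], -0.3], [[0, 0, 0], [0.1, -5.86, 4], -0.3], [[0, 0, 0], [0.1, -5.86, 5], -0.3], [[0, 0, 0], [0.1, -5.86, 5], -0.3], [[0, 0, 0], [0.1, -5.86, 5], -0.3]]'

```text
time_s: 2.3
tcp_pos: [443.0, 9.6, 150.9]
tcp_rot: [-0.194, 0.981, -0.001, -0.002]
wrist_force: [0.1, -0.3, 0.6]
grip_width: 0.346
finger_force: 0.0
```

```bash
python3 - <<'E'
from h import *
import cv2
P=np.load("P.npy"); o=get_obs(); print(o["time_s"],o["tcp_pos"],o["wrist_force"],to_tool(lift(P,pinL(.02,88))))
c=eyes.calibration("wrist");w=eyes.read_camera("wrist")
for x in(pinL(.02,110),knobL(0,169),[0,0,124]): print(proj(c,lift(P,x)))
s=eyes.read_camera("scene")[180:280,280:420]
cv2.imwrite("pics/w1.png",np.hstack([w,cv2.resize(s,(588,420))[:, :]])[:, :1148] if 0 else w)
cv2.imwrite("pics/s1.png",s)
E
```

```text
2.3 [442.95846212   9.6487942  150.87854986] [ 0.06218782 -0.27814289  0.62209308] [-0.01223678 -0.04823027  1.57195304]
[270.66934039 239.12910809]
[414.09022247 532.93624796]
[302.14093072 411.70165818]
```

View pics/w1.png

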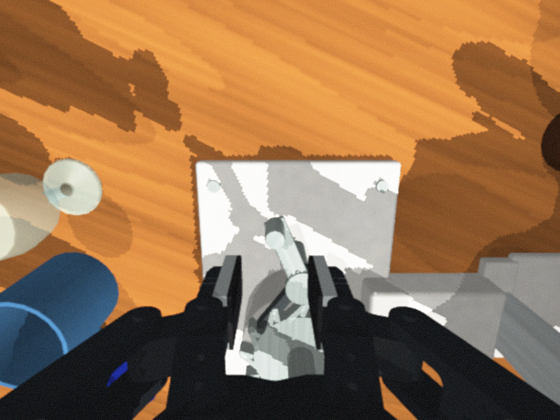

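The pin top appears at (276,238), centred between the fingers; predicted (271,239).

Request:
carry_out --commands '[[[0, 0, 0], [0, 0, 0.8], -0.3], [[0, 0, 0], [0, 0, 1.57], -0.3], [[0, 0, 0], [0, 0, 1.57], -0.3], [[0, 0, 0], [-0.05, 0.2, 1.57], -0.3], [[0, 0, 0], [-0.05, 0.4, 1.57], -0.3], [[0, 0, 0], [0, 0.6, 1.57], -0.3], [[0, 0, 0], [0, 0.8, 1.57], -0.3], [[0, 0, 0], [0, 0.9, 1.57], -0.3], [[0, 0, 0], [0, 1, 1.57], -0.3], [[0, 0, 0], [0, 1.05, 1.57], -0.3], [[0, 0, 0], [0, 1.1, 1.57], -0.3], [[0, 0, 0], [0, 1.1, 1.57], -0.3]]'

```text
time_s: 3.6
tcp_pos: [426.9, 50.8, 88.5]
tcp_rot: [-0.194, 0.981, -0.0, -0.0]
wrist_force: [1.1, -1.6, 0.6]
grip_width: 0.348
finger_force: 0.6
```

```bash
cat > st.py <<'E'
from h import *
P=np.load("P.npy"); o=get_obs(); c,s=np.cos(P[2]),np.sin(P[2]); A=np.array([[c,s],[-s,c]])
d=A@(o["tcp_pos"][:2]-P[:2]); a=np.arctan2(d[1],d[0]); q=np.radians(60)-a; F=A@o["wrist_force"][:2]
print("t",round(o["time_s"],2),"lift xyz",d.round(1),o["tcp_pos"][2].round(1),"F lift",F.round(1),o["wrist_force"][2].round(1),
 "r",np.hypot(*d).round(1),"q",(q%(2*np.pi)).round(3),"Ftan(+q)",(F@[np.sin(a),-np.cos(a)]).round(2),"Frad",(F@[np.cos(a),np.sin(a)]).round(2),"grip",o["finger_force"].round(1))
E
python3 st.py; python3 -c "
from h import *
print(pinL(.9),pinL(.8),pinL(0.02))"
```

```text
[-108.32383603   23.13865942   95.5       ] [-110.4124129    18.59806251   95.5       ] [-110.07484726  -19.41928037   95.5       ]Traceback (most recent call last):
  File "st.py", line 5, in <module>
    "r",np.hypot(*d).round(1),"q",(q%(2*np.pi)).round(3),"Ftan(+q)",(F@[np.sin(a),-np.cos(a)]).round(2),"Frad",(F@[np.cos(a),np.sin(a)]).round(2),"grip",o["finger_force"].round(1))
                                                                                                                                                         ^^^^^^^^^^^^^^^^^^^^^^^
AttributeError: 'float' object has no attribute 'round'
```

Request:
carry_out --commands '[[[0, 0, 0], [0.02, 0.06, 0], -0.3], [[0, 0, 0], [0.04, 0.12, 0], -0.3], [[0, 0, 0], [0.06, 0.18, 0], -0.3], [[0, 0, 0], [0.06, 0.18, 0], -0.3]]'

```text
time_s: 4.0
tcp_pos: [422.0, 56.4, 88.5]
tcp_rot: [-0.194, 0.981, -0.0, 0.0]
wrist_force: [3.5, -2.2, 0.9]
grip_width: 0.351
finger_force: 1.5
```

```bash
sed -i 's/o\["finger_force"\].round(1)/o["finger_force"]/' st.py; python3 st.py
```

```text
t 4.0 lift xyz [-111.9   33.8] 88.5 F lift [ 2.4 -3.3] 0.9 r 116.9 q 4.482 Ftan(+q) -2.48 Frad -3.24 grip 1.5272549539804459
```

Request:
carry_out --commands '[[[0, 0, 0], [0, 0.06, 0], -0.3], [[0, 0, 0], [0, 0.12, 0], -0.3], [[0, 0, 0], [0, 0.12, 0], -0.3]]'

```text
time_s: 4.3
tcp_pos: [421.5, 57.9, 88.6]
tcp_rot: [-0.193, 0.981, -0.002, 0.001]
wrist_force: [14.1, -25.8, -5.8]
grip_width: 0.35
finger_force: 14.9
```

```bash
python3 st.py
```

```text
t 4.3 lift xyz [-111.8   35.3] 88.6 F lift [  3.2 -29.3] -5.8 r 117.3 q 4.495 Ftan(+q) -26.95 Frad -11.86 grip 14.898235201835632
```

Request:
carry_out --commands '[[[0, 0, 0], [0, -0.25, 0], -0.3], [[0, 0, 0], [0, -0.25, -1], -0.3], [[0, 0, 0], [0, -0.25, -2], -0.3], [[0, 0, 0], [0, -0.25, -2.7], 0.4], [[0, 0, 0], [-1, 0.2, -2.7], 0.4], [[0, 0, 0], [-2, 0.4, -2.7], 0.4], [[0, 0, 0], [-3, 0.45, -2.7], 0.4], [[0, 0, 0], [-3.6, 0.45, -2.7], 0.4], [[0, 0, 0], [-3.6, 0.45, -2.7], 0.4], [[0, 0, 0], [-3.6, 0.45, -2.7], 0.4]]'

```text
time_s: 5.3
tcp_pos: [545.6, 131.9, 195.7]
tcp_rot: [-0.194, 0.981, -0.0, -0.001]
wrist_force: [-0.3, -0.7, 0.0]
grip_width: 0.702
finger_force: 0.0
```

```bash
python3 - <<'E'
from h import *
import cv2
P=np.load("P.npy"); print(to_tool(lift(P,knobL(0,130))))
c=eyes.calibration("wrist");w=eyes.read_camera("wrist")
for x in(knobL(0,169),[0,0,124],pinL(.9,110)): print(proj(c,lift(P,x)))
cv2.imwrite("pics/w2.png",w)
E
python3 st.py
```

```text
[-0.03730423 -0.00224102  1.64208265]
[273.8018093  250.80855406]
[184.66224528 174.40087417]
[216.50129041 -14.67387828]
t 5.35 lift xyz [30.8 56.3] 196.0 F lift [-0.7 -0.4] -0.5 r 64.2 q 6.26 Ftan(+q) -0.42 Frad -0.63 grip 0.0
```

View pics/w2.png

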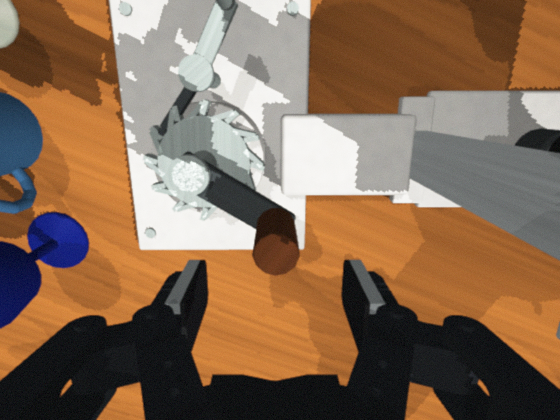

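Knob top at (276,253), spindle at (189,175), pin at (230,3) thrown, and pawl nose about (162,130), still in the teeth; all agree with the fit within 1–2 mm.

Request:
carry_out --commands '[[[0, 0, 0], [-0.03, 0.02, 0.8], 0.4], [[0, 0, 0], [-0.03, 0.02, 1.65], 0.4], [[0, 0, 0], [-0.03, 0.02, 1.65], 0.4], [[0, 0, 0], [-0.03, 0.02, 1.65], -0.6], [[0, 0, 0], [-0.03, 0.02, 1.65], -0.6], [[0, 0, 0], [-0.03, 0.02, 1.65], -0.6], [[0, 0, 0], [-0.03, 0.02, 1.65], -0.6], [[0, 0, 0], [-0.03, 0.02, 1.65], -0.6]]' --squeeze 50

```text
time_s: 6.15
tcp_pos: [548.1, 133.5, 132.3]
tcp_rot: [-0.194, 0.981, 0.0, 0.001]
wrist_force: [-0.9, -2.3, 8.5]
grip_width: 0.29
finger_force: 48.5
```

```bash
cat >> st.py <<'E'
import sys
# rows for a list of crank angles, tool shifts relative to the pose now (tool x = -lift x, tool y = lift y)
for g in sys.argv[1:]:
    k=knobL(float(g)); print(g,((d[0]-k[0])/40).round(2),((k[1]-d[1])/40).round(2))
E
python3 st.py -.04 -.08 -.12 -.16
```

```text
t 6.15 lift xyz [34.1 56.9] 132.3 F lift [-1.7 -1.7] 8.5 r 66.4 q 0.016 Ftan(+q) -0.58 Frad -2.37 grip 48.52626621723175
-.04 0.1 0.02
-.08 0.15 0.04
-.12 0.21 0.07
-.16 0.27 0.1
```

```bash
cat > rows.py <<'E'
# rows.py last_cmd_dx,last_cmd_dy (of the previous call, tool units) then target angles: prints shifts from the commanded pose
from h import *
import sys,os
f="cmd.npy"; b=knobL(0)[:2]; C=np.load(f) if os.path.exists(f) else np.zeros(2)
dx,dy=map(float,sys.argv[1].split(",")); C=C+[-dx*40,dy*40]; np.save(f,C)
k=b+C; q=np.radians(60)-np.arctan2(k[1],k[0]); print("cmd q",(q%(2*np.pi)).round(3),"r",np.hypot(*k).round(1))
out=[]
for g in sys.argv[2:]:
    e=knobL(float(g))[:2]-k; out.append([[0,0,0],[round(-e[0]/40,2),round(e[1]/40,2),0],-0.6])
print(out)
E
python3 rows.py 0,0 -.03 -.06 -.09 -.12 -.12
```

```text
cmd q 0.0 r 65.0
[[[0, 0, 0], [np.float64(0.04), np.float64(0.02), 0], -0.6], [[0, 0, 0], [np.float64(0.09), np.float64(0.05), 0], -0.6], [[0, 0, 0], [np.float64(0.13), np.float64(0.07), 0], -0.6], [[0, 0, 0], [np.float64(0.17), np.float64(0.09), 0], -0.6], [[0, 0, 0], [np.float64(0.17), np.float64(0.09), 0], -0.6]]
```

Request:
carry_out --commands '[[[0, 0, 0], [0.04, 0.02, 0], -0.6], [[0, 0, 0], [0.09, 0.05, 0], -0.6], [[0, 0, 0], [0.13, 0.07, 0], -0.6], [[0, 0, 0], [0.17, 0.09, 0], -0.6], [[0, 0, 0], [0.17, 0.09, 0], -0.6]]'

```text
time_s: 6.65
tcp_pos: [541.3, 134.2, 132.4]
tcp_rot: [-0.194, 0.981, 0.0, 0.002]
wrist_force: [6.4, -2.8, 3.2]
grip_width: 0.287
finger_force: 48.9
```

```bash
sed -i 's/round(-e\[0\]\/40,2),round(e\[1\]\/40,2)/round(float(-e[0]\/40),2),round(float(e[1]\/40),2)/' rows.py
python3 st.py; python3 rows.py .17,.09 -.15 -.18 -.2; python3 - <<'E'
from h import *
import cv2
P=np.load("P.npy");c=eyes.calibration("wrist");w=eyes.read_camera("wrist")
print(proj(c,lift(P,[-40,0,68])),proj(c,lift(P,[-64,0,80])))
cv2.imwrite("pics/w3.png",w)
E
```

```text
t 6.65 lift xyz [28.1 60.2] 132.4 F lift [ 4.8 -5. ] 3.2 r 66.4 q 6.196 Ftan(+q) 6.5 Frad -2.47 grip 48.8826584815979
cmd q 6.165 r 65.2
[[[0, 0, 0], [0.05, 0.02, 0], -0.6], [[0, 0, 0], [0.1, 0.03, 0], -0.6], [[0, 0, 0], [0.13, 0.04, 0], -0.6]]
[169.91539954 113.36913385] [159.20212931  66.68824067]
```

View pics/w3.png

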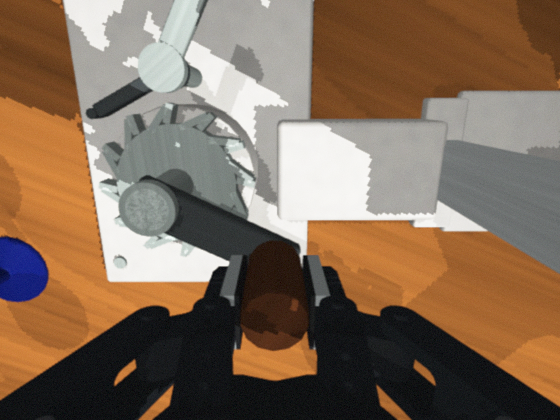

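The pawl nose sits at (92,112), clear of the wheel, so the pawl has sprung out. Now letting back.

```bash
python3 rows.py 0,0 -.09 -.04 .01 .06 .11 .16 .21 .26 .31 .36 .41 .46
```

```text
cmd q 6.165 r 65.2
[[[0, 0, 0], [-0.04, -0.02, 0], -0.6], [[0, 0, 0], [-0.11, -0.06, 0], -0.6], [[0, 0, 0], [-0.18, -0.1, 0], -0.6], [[0, 0, 0], [-0.25, -0.14, 0], -0.6], [[0, 0, 0], [-0.32, -0.19, 0], -0.6], [[0, 0, 0], [-0.38, -0.24, 0], -0.6], [[0, 0, 0], [-0.45, -0.29, 0], -0.6], [[0, 0, 0], [-0.5, -0.35, 0], -0.6], [[0, 0, 0], [-0.56, -0.4, 0], -0.6], [[0, 0, 0], [-0.61, -0.47, 0], -0.6], [[0, 0, 0], [-0.66, -0.53, 0], -0.6], [[0, 0, 0], [-0.71, -0.6, 0], -0.6]]
```

Request:
carry_out --commands '[[[0, 0, 0], [-0.04, -0.02, 0], -0.6], [[0, 0, 0], [-0.11, -0.06, 0], -0.6], [[0, 0, 0], [-0.18, -0.1, 0], -0.6], [[0, 0, 0], [-0.25, -0.14, 0], -0.6], [[0, 0, 0], [-0.32, -0.19, 0], -0.6], [[0, 0, 0], [-0.38, -0.24, 0], -0.6], [[0, 0, 0], [-0.45, -0.29, 0], -0.6], [[0, 0, 0], [-0.5, -0.35, 0], -0.6], [[0, 0, 0], [-0.56, -0.4, 0], -0.6], [[0, 0, 0], [-0.61, -0.47, 0], -0.6], [[0, 0, 0], [-0.66, -0.53, 0], -0.6], [[0, 0, 0], [-0.71, -0.6, 0], -0.6]]'

```text
time_s: 7.9
tcp_pos: [576.3, 121.6, 132.3]
tcp_rot: [-0.194, 0.981, -0.0, 0.001]
wrist_force: [2.1, -8.3, 8.1]
grip_width: 0.288
finger_force: 49.1
```

```bash
python3 st.py; python3 rows.py -.71,-.6 .51 .56 .61 .66 .71 .76 .81 .86 .91 .96 1.01 1.06
```

```text
t 7.9 lift xyz [55.6 35.1] 132.3 F lift [-1.2 -8.5] 8.1 r 65.8 q 0.484 Ftan(+q) 6.54 Frad -5.54 grip 49.06042456626892
cmd q 0.461 r 64.9
[[[0, 0, 0], [-0.04, -0.07, 0], -0.6], [[0, 0, 0], [-0.08, -0.14, 0], -0.6], [[0, 0, 0], [-0.12, -0.21, 0], -0.6], [[0, 0, 0], [-0.15, -0.28, 0], -0.6], [[0, 0, 0], [-0.18, -0.36, 0], -0.6], [[0, 0, 0], [-0.21, -0.44, 0], -0.6], [[0, 0, 0], [-0.23, -0.52, 0], -0.6], [[0, 0, 0], [-0.24, -0.59, 0], -0.6], [[0, 0, 0], [-0.26, -0.68, 0], -0.6], [[0, 0, 0], [-0.27, -0.76, 0], -0.6], [[0, 0, 0], [-0.27, -0.84, 0], -0.6], [[0, 0, 0], [-0.27, -0.92, 0], -0.6]]
```

Past 0 with the load still pulling 6.5 N: good.

Request:
carry_out --commands '[[[0, 0, 0], [-0.04, -0.07, 0], -0.6], [[0, 0, 0], [-0.08, -0.14, 0], -0.6], [[0, 0, 0], [-0.12, -0.21, 0], -0.6], [[0, 0, 0], [-0.15, -0.28, 0], -0.6], [[0, 0, 0], [-0.18, -0.36, 0], -0.6], [[0, 0, 0], [-0.21, -0.44, 0], -0.6], [[0, 0, 0], [-0.23, -0.52, 0], -0.6], [[0, 0, 0], [-0.24, -0.59, 0], -0.6], [[0, 0, 0], [-0.26, -0.68, 0], -0.6], [[0, 0, 0], [-0.27, -0.76, 0], -0.6], [[0, 0, 0], [-0.27, -0.84, 0], -0.6], [[0, 0, 0], [-0.27, -0.92, 0], -0.6]]'

```text
time_s: 9.1
tcp_pos: [599.0, 91.0, 132.2]
tcp_rot: [-0.193, 0.981, -0.0, 0.0]
wrist_force: [-7.4, -9.6, 13.5]
grip_width: 0.292
finger_force: 49.4
```

```bash
python3 st.py; python3 rows.py -.27,-.92 1.11 1.16 1.21 1.26 1.31 1.36 1.41 1.46 1.51 1.56 1.61 1.66
```

```text
t 9.1 lift xyz [64.9 -1.8] 132.2 F lift [-10.5  -6.1] 13.5 r 64.9 q 1.074 Ftan(+q) 6.35 Frad -10.34 grip 49.422470927238464
cmd q 1.061 r 64.9
[[[0, 0, 0], [0.0, -0.08, 0], -0.6], [[0, 0, 0], [0.01, -0.16, 0], -0.6], [[0, 0, 0], [0.02, -0.24, 0], -0.6], [[0, 0, 0], [0.03, -0.32, 0], -0.6], [[0, 0, 0], [0.05, -0.4, 0], -0.6], [[0, 0, 0], [0.08, -0.48, 0], -0.6], [[0, 0, 0], [0.1, -0.55, 0], -0.6], [[0, 0, 0], [0.13, -0.63, 0], -0.6], [[0, 0, 0], [0.17, -0.7, 0], -0.6], [[0, 0, 0], [0.21, -0.77, 0], -0.6], [[0, 0, 0], [0.25, -0.84, 0], -0.6], [[0, 0, 0], [0.29, -0.91, 0], -0.6]]
```

Request:
carry_out --commands '[[[0, 0, 0], [0.01, -0.08, 0], -0.6], [[0, 0, 0], [0.03, -0.16, -0.01], -0.6], [[0, 0, 0], [0.04, -0.24, -0.02], -0.6], [[0, 0, 0], [0.05, -0.32, -0.02], -0.6], [[0, 0, 0], [0.07, -0.4, -0.02], -0.6], [[0, 0, 0], [0.1, -0.48, -0.02], -0.6], [[0, 0, 0], [0.12, -0.55, -0.02], -0.6], [[0, 0, 0], [0.15, -0.63, -0.02], -0.6], [[0, 0, 0], [0.19, -0.7, -0.02], -0.6], [[0, 0, 0], [0.23, -0.77, -0.02], -0.6], [[0, 0, 0], [0.27, -0.84, -0.02], -0.6], [[0, 0, 0], [0.31, -0.91, -0.02], -0.6]]'

```text
time_s: 10.3
tcp_pos: [600.6, 53.5, 132.4]
tcp_rot: [-0.194, 0.981, -0.0, -0.0]
wrist_force: [-8.1, -4.3, 6.1]
grip_width: 0.29
finger_force: 49.4
```

```bash
python3 st.py; python3 rows.py .29,-.91 1.71 1.76 1.81 1.86 1.91 1.96 2.01 2.06 2.11 2.16 2.21 2.26
```

```text
t 10.3 lift xyz [ 52.2 -37. ] 132.4 F lift [-9.1 -0.8] 6.1 r 64.0 q 1.665 Ftan(+q) 5.97 Frad -6.96 grip 49.38044786453247
cmd q 1.658 r 65.1
[[[0, 0, 0], [0.05, -0.07, 0], -0.6], [[0, 0, 0], [0.1, -0.13, 0], -0.6], [[0, 0, 0], [0.16, -0.19, 0], -0.6], [[0, 0, 0], [0.22, -0.25, 0], -0.6], [[0, 0, 0], [0.28, -0.3, 0], -0.6], [[0, 0, 0], [0.34, -0.35, 0], -0.6], [[0, 0, 0], [0.4, -0.4, 0], -0.6], [[0, 0, 0], [0.47, -0.45, 0], -0.6], [[0, 0, 0], [0.54, -0.49, 0], -0.6], [[0, 0, 0], [0.61, -0.52, 0], -0.6], [[0, 0, 0], [0.69, -0.56, 0], -0.6], [[0, 0, 0], [0.76, -0.59, 0], -0.6]]
```

Request:
carry_out --commands '[[[0, 0, 0], [0.05, -0.06, 0], -0.6], [[0, 0, 0], [0.1, -0.11, 0], -0.6], [[0, 0, 0], [0.16, -0.17, 0], -0.6], [[0, 0, 0], [0.22, -0.23, 0], -0.6], [[0, 0, 0], [0.28, -0.28, 0], -0.6], [[0, 0, 0], [0.34, -0.33, 0], -0.6], [[0, 0, 0], [0.4, -0.38, 0], -0.6], [[0, 0, 0], [0.47, -0.43, 0], -0.6], [[0, 0, 0], [0.54, -0.47, 0], -0.6], [[0, 0, 0], [0.61, -0.5, 0], -0.6], [[0, 0, 0], [0.69, -0.54, 0], -0.6], [[0, 0, 0], [0.76, -0.57, 0], -0.6]]'

```text
time_s: 11.5
tcp_pos: [581.3, 21.3, 132.4]
tcp_rot: [-0.194, 0.981, 0.0, -0.0]
wrist_force: [-6.8, -3.2, 5.7]
grip_width: 0.294
finger_force: 49.4
```

```bash
python3 st.py; python3 rows.py .76,-.59 2.29 2.32 2.35 2.37 2.37 | cut -c1-900; python3 - <<'E'
from h import *
import cv2
P=np.load("P.npy");c=eyes.calibration("scene");w=eyes.read_camera("scene")
for z in (170-2.26*30,96,44,0): print(z,proj(c,lift(P,[0,295,z])))
cv2.imwrite("pics/s2.png",cv2.resize(w[170:290,360:500],None,fx=5,fy=5,interpolation=cv2.INTER_CUBIC))
E
```

```text
t 11.5 lift xyz [ 22.  -59.4] 132.4 F lift [-7.5 -0.3] 5.7 r 63.4 q 2.264 Ftan(+q) 7.18 Frad -2.29 grip 49.41609263420105
cmd q 2.258 r 65.1
[[[0, 0, 0], [0.05, -0.02, 0], -0.6], [[0, 0, 0], [0.1, -0.03, 0], -0.6], [[0, 0, 0], [0.14, -0.04, 0], -0.6], [[0, 0, 0], [0.17, -0.05, 0], -0.6], [[0, 0, 0], [0.17, -0.05, 0], -0.6]]
102.2 [423.58422148 240.27261975]
96 [423.03640192 241.38563856]
44 [418.61075364 250.37733983]
0 [415.08698762 257.53666414]
```

View pics/s2.png

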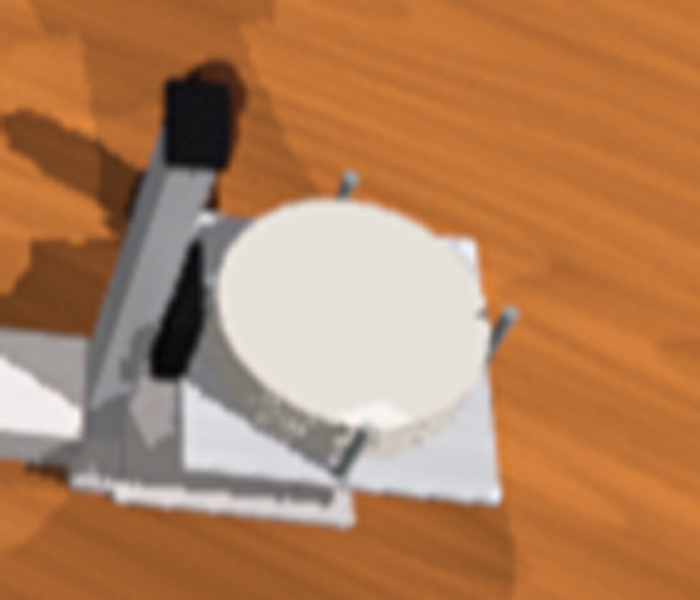

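```bash
python3 - <<'E'
from h import *
import cv2
P=np.load("P.npy");c=eyes.calibration("scene");w=cv2.imread("pics/scene0.png")
for r,zs in((22,(0,10,20)),(15,(44,60,80,96)),(0,(44,60,80,96))):
  for z in zs: print(r,z,(proj(c,lift(P,[0,295,z])+r*np.array([.854,.52,0]))-[385,230]).round(1)*12)
cv2.imwrite("pics/s3.png",cv2.resize(w[230:275,385:445],None,fx=12,fy=12,interpolation=cv2.INTER_CUBIC))
E
```

```text
22 0 [378. 408.]
22 10 [387.6 390. ]
22 20 [397.2 370.8]
15 44 [415.2 298.8]
15 60 [432.  266.4]
15 80 [452.4 225.6]
15 96 [469.2 192. ]
0 44 [403.2 244.8]
0 60 [418.8 212.4]
0 80 [439.2 170.4]
0 96 [456.  136.8]
```

View pics/s3.png

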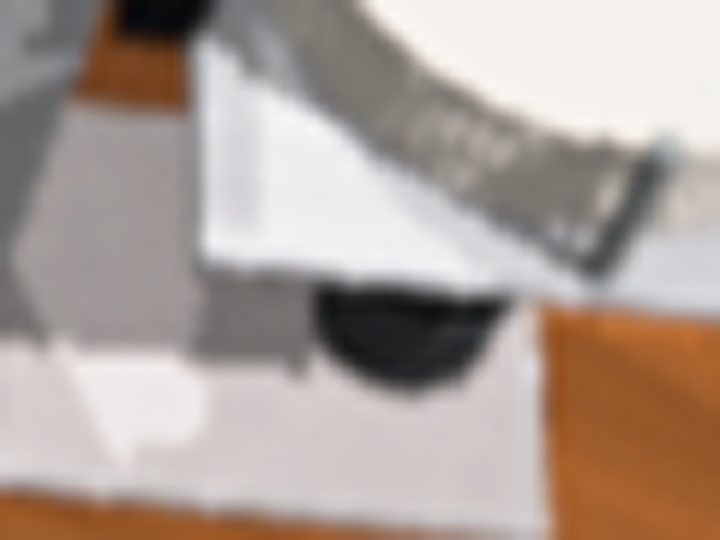

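The foot's dark edge is visible at the right place, but its top is hidden under the tray, so I will find the landing by feel.

Request:
carry_out --commands '[[[0, 0, 0], [0.05, -0.02, 0], -0.6], [[0, 0, 0], [0.1, -0.03, 0], -0.6], [[0, 0, 0], [0.14, -0.04, 0], -0.6], [[0, 0, 0], [0.17, -0.05, 0], -0.6], [[0, 0, 0], [0.17, -0.05, 0], -0.6]]'

```text
time_s: 12.05
tcp_pos: [575.8, 16.9, 132.4]
tcp_rot: [-0.194, 0.981, 0.0, -0.0]
wrist_force: [-5.8, -3.9, 5.2]
grip_width: 0.288
finger_force: 49.4
```

```bash
python3 st.py; python3 rows.py .17,-.05 2.4 2.43 2.46 2.49 2.52 2.55 2.58 2.61 2.64
```

```text
t 12.05 lift xyz [ 15.2 -61.4] 132.4 F lift [-6.9 -1.4] 5.2 r 63.3 q 2.375 Ftan(+q) 7.01 Frad -0.3 grip 49.42332208156586
cmd q 2.367 r 64.9
[[[0, 0, 0], [0.05, -0.01, 0], -0.6], [[0, 0, 0], [0.1, -0.02, 0], -0.6], [[0, 0, 0], [0.15, -0.03, 0], -0.6], [[0, 0, 0], [0.2, -0.04, 0], -0.6], [[0, 0, 0], [0.24, -0.04, 0], -0.6], [[0, 0, 0], [0.29, -0.05, 0], -0.6], [[0, 0, 0], [0.34, -0.05, 0], -0.6], [[0, 0, 0], [0.39, -0.05, 0], -0.6], [[0, 0, 0], [0.44, -0.05, 0], -0.6]]
```

Request:
carry_out --commands '[[[0, 0, 0], [0.05, -0.01, 0], -0.6], [[0, 0, 0], [0.1, -0.02, 0], -0.6], [[0, 0, 0], [0.15, -0.03, 0], -0.6], [[0, 0, 0], [0.15, -0.03, 0], -0.6]]'

```text
time_s: 12.45
tcp_pos: [570.6, 13.5, 132.4]
tcp_rot: [-0.194, 0.981, 0.0, -0.0]
wrist_force: [-5.4, -4.3, 5.3]
grip_width: 0.288
finger_force: 49.4
```

```bash
python3 st.py; python3 rows.py .15,-.03 2.49 2.52 2.55
```

```text
t 12.45 lift xyz [  9.1 -62.6] 132.4 F lift [-6.6 -1.9] 5.3 r 63.3 q 2.473 Ftan(+q) 6.83 Frad 0.92 grip 49.42055940628052
cmd q 2.462 r 64.9
[[[0, 0, 0], [0.05, -0.01, 0], -0.6], [[0, 0, 0], [0.09, -0.01, 0], -0.6], [[0, 0, 0], [0.14, -0.02, 0], -0.6]]
```

Request:
carry_out --commands '[[[0, 0, 0], [0.05, -0.01, 0], -0.6], [[0, 0, 0], [0.09, -0.01, 0], -0.6], [[0, 0, 0], [0.14, -0.02, 0], -0.6], [[0, 0, 0], [0.14, -0.02, 0], -0.6]]'

```text
time_s: 12.85
tcp_pos: [565.7, 10.8, 132.4]
tcp_rot: [-0.194, 0.981, 0.0, -0.0]
wrist_force: [-6.1, -2.5, 5.8]
grip_width: 0.291
finger_force: 49.5
```

```bash
python3 st.py; python3 rows.py .14,-.02 2.58 2.61 2.64
```

```text
t 12.85 lift xyz [  3.6 -63.2] 132.4 F lift [-6.6  0. ] 5.8 r 63.3 q 2.562 Ftan(+q) 6.61 Frad -0.4 grip 49.49017882347107
cmd q 2.549 r 65.1
[[[0, 0, 0], [0.05, -0.0, 0], -0.6], [[0, 0, 0], [0.1, -0.0, 0], -0.6], [[0, 0, 0], [0.15, -0.0, 0], -0.6]]
```

Request:
carry_out --commands '[[[0, 0, 0], [0.05, 0, 0], -0.6], [[0, 0, 0], [0.1, 0, 0], -0.6], [[0, 0, 0], [0.15, 0, 0], -0.6], [[0, 0, 0], [0.15, 0, 0], -0.6]]'

```text
time_s: 13.25
tcp_pos: [560.2, 8.5, 132.4]
tcp_rot: [-0.194, 0.981, 0.0, -0.0]
wrist_force: [-6.1, -2.5, 5.1]
grip_width: 0.287
finger_force: 49.5
```

```bash
python3 st.py; python3 rows.py .15,0 2.67 2.7 2.73
```

```text
t 13.25 lift xyz [ -2.4 -63.3] 132.4 F lift [-6.6  0. ] 5.1 r 63.3 q 2.656 Ftan(+q) 6.55 Frad 0.22 grip 49.48594093322754
cmd q 2.641 r 64.9
[[[0, 0, 0], [0.05, -0.0, 0], -0.6], [[0, 0, 0], [0.1, 0.0, 0], -0.6], [[0, 0, 0], [0.14, 0.01, 0], -0.6]]
```

Request:
carry_out --commands '[[[0, 0, 0], [0.05, 0, 0], -0.6], [[0, 0, 0], [0.1, 0, 0], -0.6], [[0, 0, 0], [0.14, 0.01, 0], -0.6], [[0, 0, 0], [0.14, 0.01, 0], -0.6]]'

```text
time_s: 13.65
tcp_pos: [554.9, 6.7, 132.4]
tcp_rot: [-0.194, 0.981, 0.0, -0.0]
wrist_force: [-5.7, -2.4, 5.2]
grip_width: 0.295
finger_force: 49.5
```

```bash
python3 st.py; python3 rows.py .14,.01 2.76 2.79 2.82
```

```text
t 13.65 lift xyz [ -8.  -62.8] 132.4 F lift [-6.2 -0.1] 5.2 r 63.4 q 2.744 Ftan(+q) 6.12 Frad 0.86 grip 49.49294149875641
cmd q 2.728 r 64.9
[[[0, 0, 0], [0.05, 0.0, 0], -0.6], [[0, 0, 0], [0.1, 0.01, 0], -0.6], [[0, 0, 0], [0.15, 0.02, 0], -0.6]]
```

Request:
carry_out --commands '[[[0, 0, 0], [0.05, 0, 0], -0.6], [[0, 0, 0], [0.1, 0.01, 0], -0.6], [[0, 0, 0], [0.15, 0.02, 0], -0.6], [[0, 0, 0], [0.15, 0.02, 0], -0.6]]'

```text
time_s: 14.05
tcp_pos: [549.0, 5.4, 132.4]
tcp_rot: [-0.194, 0.981, 0.0, -0.0]
wrist_force: [-5.5, -2.0, 5.6]
grip_width: 0.295
finger_force: 49.5
```

```bash
python3 st.py; python3 rows.py .15,.02 2.85 2.88 2.91
```

```text
t 14.05 lift xyz [-13.9 -61.9] 132.4 F lift [-5.8  0.2] 5.6 r 63.4 q 2.84 Ftan(+q) 5.76 Frad 1.05 grip 49.512176513671875
cmd q 2.821 r 65.0
[[[0, 0, 0], [0.05, 0.01, 0], -0.6], [[0, 0, 0], [0.09, 0.02, 0], -0.6], [[0, 0, 0], [0.14, 0.04, 0], -0.6]]
```

Request:
carry_out --commands '[[[0, 0, 0], [0.05, 0.01, 0], -0.6], [[0, 0, 0], [0.09, 0.02, 0], -0.6], [[0, 0, 0], [0.14, 0.04, 0], -0.6], [[0, 0, 0], [0.14, 0.04, 0], -0.6]]'

```text
time_s: 14.45
tcp_pos: [543.2, 4.6, 132.4]
tcp_rot: [-0.194, 0.981, 0.0, -0.0]
wrist_force: [-5.7, -3.4, 5.8]
grip_width: 0.295
finger_force: 49.5
```

```bash
python3 st.py; python3 rows.py .14,.04 2.94 2.97 3.0
```

```text
t 14.45 lift xyz [-19.6 -60.4] 132.4 F lift [-6.6 -0.9] 5.8 r 63.5 q 2.932 Ftan(+q) 5.95 Frad 2.9 grip 49.51312780380249
cmd q 2.91 r 64.9
[[[0, 0, 0], [0.05, 0.01, 0], -0.6], [[0, 0, 0], [0.09, 0.03, 0], -0.6], [[0, 0, 0], [0.14, 0.04, 0], -0.6]]
```

Request:
carry_out --commands '[[[0, 0, 0], [0.05, 0.01, 0], -0.6], [[0, 0, 0], [0.09, 0.03, 0], -0.6], [[0, 0, 0], [0.14, 0.04, 0], -0.6], [[0, 0, 0], [0.14, 0.04, 0], -0.6]]'

```text
time_s: 14.85
tcp_pos: [537.4, 4.3, 132.4]
tcp_rot: [-0.194, 0.981, 0.001, -0.0]
wrist_force: [-6.9, -1.5, 7.0]
grip_width: 0.291
finger_force: 49.7
```

```bash
python3 st.py; python3 rows.py .14,.04 3.03 3.06 3.09
```

```text
t 14.85 lift xyz [-25.1 -58.4] 132.4 F lift [-7.   1.3] 7.0 r 63.6 q 3.023 Ftan(+q) 6.9 Frad 1.59 grip 49.653523564338684
cmd q 3.0 r 65.2
[[[0, 0, 0], [0.04, 0.02, 0], -0.6], [[0, 0, 0], [0.09, 0.04, 0], -0.6], [[0, 0, 0], [0.13, 0.07, 0], -0.6]]
```

Request:
carry_out --commands '[[[0, 0, 0], [0.04, 0.02, 0], -0.6], [[0, 0, 0], [0.09, 0.04, 0], -0.6], [[0, 0, 0], [0.13, 0.07, 0], -0.6], [[0, 0, 0], [0.13, 0.07, 0], -0.6]]'

```text
time_s: 15.25
tcp_pos: [531.5, 4.6, 132.4]
tcp_rot: [-0.194, 0.981, 0.0, -0.0]
wrist_force: [-8.0, -2.6, 7.8]
grip_width: 0.285
finger_force: 49.7
```

```bash
python3 st.py; python3 rows.py .13,.07 3.12 3.15 3.18
```

```text
t 15.25 lift xyz [-30.4 -55.9] 132.4 F lift [-8.4  0.7] 7.8 r 63.6 q 3.116 Ftan(+q) 7.71 Frad 3.4 grip 49.65544402599335
cmd q 3.091 r 64.8
[[[0, 0, 0], [0.04, 0.02, 0], -0.6], [[0, 0, 0], [0.09, 0.04, 0], -0.6], [[0, 0, 0], [0.13, 0.07, 0], -0.6]]
```

Request:
carry_out --commands '[[[0, 0, 0], [0.04, 0.02, 0], -0.6], [[0, 0, 0], [0.09, 0.04, 0], -0.6], [[0, 0, 0], [0.13, 0.07, 0], -0.6], [[0, 0, 0], [0.13, 0.07, 0], -0.6]]'

```text
time_s: 15.65
tcp_pos: [525.6, 5.4, 132.4]
tcp_rot: [-0.194, 0.981, 0.0, -0.0]
wrist_force: [-6.9, -1.4, 7.2]
grip_width: 0.292
finger_force: 49.7
```

```bash
python3 st.py; python3 rows.py .13,.07 3.21 3.24 3.27
```

```text
t 15.65 lift xyz [-35.5 -52.9] 132.4 F lift [-6.9  1.3] 7.2 r 63.7 q 3.209 Ftan(+q) 6.46 Frad 2.74 grip 49.66682016849518
cmd q 3.182 r 65.0
[[[0, 0, 0], [0.04, 0.02, 0], -0.6], [[0, 0, 0], [0.08, 0.05, 0], -0.6], [[0, 0, 0], [0.12, 0.08, 0], -0.6]]
```

Request:
carry_out --commands '[[[0, 0, 0], [0.04, 0.02, 0], -0.6], [[0, 0, 0], [0.08, 0.05, 0], -0.6], [[0, 0, 0], [0.12, 0.08, 0], -0.6], [[0, 0, 0], [0.12, 0.08, 0], -0.6]]'

```text
time_s: 16.05
tcp_pos: [520.3, 6.6, 132.4]
tcp_rot: [-0.194, 0.981, 0.0, 0.0]
wrist_force: [-4.9, -0.7, 5.7]
grip_width: 0.29
finger_force: 49.6
```

```bash
python3 st.py; python3 rows.py .12,.08 3.3 3.33 3.36
```

```text
t 16.05 lift xyz [-40.  -49.7] 132.4 F lift [-4.8  1.3] 5.7 r 63.8 q 3.295 Ftan(+q) 4.54 Frad 2.03 grip 49.62187886238098
cmd q 3.27 r 65.1
[[[0, 0, 0], [0.04, 0.03, 0], -0.6], [[0, 0, 0], [0.07, 0.06, 0], -0.6], [[0, 0, 0], [0.11, 0.09, 0], -0.6]]
```

Pull may be fading; smaller steps.

Request:
carry_out --commands '[[[0, 0, 0], [0.02, 0.02, 0], -0.6], [[0, 0, 0], [0.04, 0.03, 0], -0.6], [[0, 0, 0], [0.04, 0.03, 0], -0.6]]'

```text
time_s: 16.35
tcp_pos: [518.9, 7.0, 132.3]
tcp_rot: [-0.194, 0.981, 0.0, 0.001]
wrist_force: [-3.1, -3.0, 7.3]
grip_width: 0.291
finger_force: 49.7
```

```bash
python3 st.py; python3 rows.py .04,.03 3.32 3.34 3.36
```

```text
t 16.35 lift xyz [-41.1 -48.9] 132.3 F lift [-4.  -1.6] 7.3 r 63.9 q 3.317 Ftan(+q) 2.05 Frad 3.77 grip 49.661593437194824
cmd q 3.301 r 65.1
[[[0, 0, 0], [0.02, 0.02, 0], -0.6], [[0, 0, 0], [0.05, 0.04, 0], -0.6], [[0, 0, 0], [0.07, 0.06, 0], -0.6]]
```

Request:
carry_out --commands '[[[0, 0, 0], [0.01, 0.01, 0], -0.6], [[0, 0, 0], [0.02, 0.02, 0], -0.6], [[0, 0, 0], [0.02, 0.02, 0], -0.6]]'

```text
time_s: 16.65
tcp_pos: [518.2, 7.3, 132.4]
tcp_rot: [-0.194, 0.981, 0.0, 0.001]
wrist_force: [-2.0, -3.0, 5.6]
grip_width: 0.293
finger_force: 49.6
```

```bash
python3 st.py; python3 rows.py .02,.02 3.34 3.36; python3 - <<'E'
from h import *
import cv2
w=eyes.read_camera("wrist"); s=eyes.read_camera("scene")[170:290,360:500]
cv2.imwrite("pics/w5.png",cv2.resize(w,None,fx=.7,fy=.7)); cv2.imwrite("pics/s5.png",s)
E
```

```text
t 16.65 lift xyz [-41.7 -48.4] 132.4 F lift [-3. -2.] 5.6 r 63.9 q 3.33 Ftan(+q) 0.98 Frad 3.49 grip 49.64625656604767
cmd q 3.318 r 65.0
[[[0, 0, 0], [0.03, 0.02, 0], -0.6], [[0, 0, 0], [0.05, 0.04, 0], -0.6]]
```

View pics/w5.png

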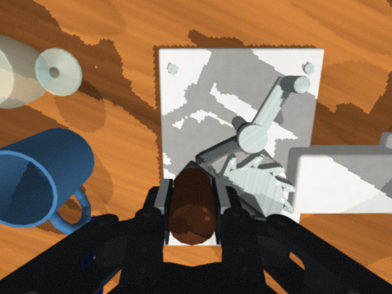

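Request:
carry_out --commands '[[[0, 0, 0], [0.01, 0.01, 0], -0.6], [[0, 0, 0], [0.01, 0.01, 0], -0.6], [[0, 0, 0], [0.01, 0.01, 0], -0.6], [[0, 0, 0], [0.01, 0.01, 0], -0.6], [[0, 0, 0], [0.01, 0.01, 0], -0.6]]'

```text
time_s: 17.25
tcp_pos: [517.7, 7.4, 132.3]
tcp_rot: [-0.194, 0.981, -0.0, 0.001]
wrist_force: [-1.1, -3.7, 6.5]
grip_width: 0.29
finger_force: 49.6
```

```bash
python3 st.py; python3 rows.py .01,.01 3.34
```

```text
t 17.25 lift xyz [-42.1 -48.1] 132.3 F lift [-2.4 -3. ] 6.5 r 63.9 q 3.337 Ftan(+q) -0.16 Frad 3.83 grip 49.63983714580536
cmd q 3.327 r 65.0
[[[0, 0, 0], [0.02, 0.01, 0], -0.6]]
```

Zero pull: the tray rests. Now releasing and lifting off.

Request:
carry_out --commands '[[[0, 0, 0], [0, 0, 0], -0.2], [[0, 0, 0], [0, 0, 0], 0.1], [[0, 0, 0], [0, 0, 0], 0.3], [[0, 0, 0], [0, 0, 0], 0.3], [[0, 0, 0], [0, 0, 0], 0.3], [[0, 0, 0], [0, 0, -0.6], 0.3], [[0, 0, 0], [0, 0, -1.3], 0.3], [[0, 0, 0], [0, 0, -2], 0.3], [[0, 0, 0], [0, 0, -2.8], 0.3], [[0, 0, 0], [0, 0, -2.8], 0.3], [[0, 0, 0], [0, 0, -2.8], 0.3]]'

```text
time_s: 18.35
tcp_pos: [517.4, 8.1, 243.6]
tcp_rot: [-0.194, 0.981, 0.0, 0.001]
wrist_force: [1.1, -0.6, -0.4]
grip_width: 0.652
finger_force: 0.0
```

```bash
python3 - <<'E'
from h import *
import cv2
P=np.load("P.npy");o=get_obs();print(o["time_s"],o["tcp_pos"],o["wrist_force"])
c=eyes.calibration("wrist");w=eyes.read_camera("wrist")
for q in(3.2,3.33,3.45): print(q,proj(c,lift(P,knobL(q,169))))
a=cv2.imread("pics/s5.png").astype(int);b=eyes.read_camera("scene")[170:290,360:500].astype(int)
print("tray diff",np.abs(a-b).mean())
cv2.imwrite("pics/w6.png",w)
E
```

```text
18.35 [517.38006219   8.06156387 243.60331426] [ 1.14642802 -0.61947155 -0.42932285]
3.2 [263.60816473 228.44275135]
3.33 [271.17813525 218.91887901]
3.45 [279.39862634 210.89913553]
tray diff 2.8708134920634922
```

View pics/w6.png

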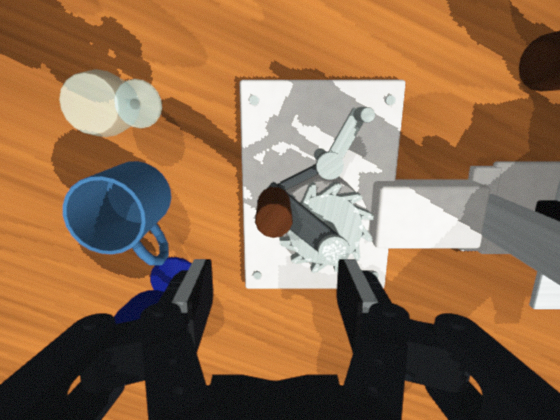

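The knob top stands at (273,217), where it was released (predicted (271,219) at 3.33 rad). The lever is thrown with its pin at (366,115), the pawl arm stands clear of the teeth, and the bystanders are undisturbed.

```bash
python3 -c "
from station import hand_in; print(hand_in())"
```

```text
the job is handed in; nothing more can be done
None
```

The tray was lowered by the winch until the pull on the crank faded to zero at about 3.33 rad. I then let go of the crank with the pawl out and handed the job in at about 18 s.

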